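# Ready the core winder: press three keys in order

### The arm

A 6-joint arm with a two-finger parallel gripper is mounted at the origin on the work surface. World frame = base frame: x ahead of the robot, y to its left, z up, the work surface at z = 0. Lengths are in m, angles in rad, forces in N, time in s.
With the tool pointing down it reaches from about 0.325 to 0.775 m from the base axis. Payload 5.5 kg.
Tool frame: the origin (TCP) lies at the very end of the fingers, on their centre line; the grasp point (between the pads) lies arm.grasp_offset behind it (arm.grasp_offset is the distance from the TCP to the grasp point, in m); z points along the fingers, y is the line along which they close (so a half turn about z gives the same grasp; the last joint's range is limited). The gripper opens to 85 mm and grips with 20 to 120 N. Pads are 22 mm wide; open, the fingers measure 114 mm over their backs; the gripper's body (76 mm by 85 mm) begins 54 mm behind the grasp point. The pads swing forward as they close: fully open they stand 13 mm farther back than shut.
Start: joints at [1.263, 0.091, 1.231, -0, 1.82, -0.057], TCP at [0.149, 0.581, 0.231] pointing down, gripper open.
Joint ranges: [-2.87, 2.87], [-0.86, 2.18], [0.17, 2.46], [-1.51, 4.65], [0.06, 2.69], [-2.65, 2.65]. Speed limits (rad/s): [2.57, 2.57, 3.01, 3.14, 3.14, 3.14].

### API

Orientations are given as a unit quaternion [x, y, z, w].
In Python, from plant import arm gives the robot as it stands.
- The arm moves only by the tool move_arm, never from a script. Its argument "targets" is a list of rows, each an object with "xyz": the shift along the tool's x, y, z each as a share of 0.5 m, from -1 to 1, a list of three; "rotation": the turn, a rotation vector about the tool's x, y, z each as a share of 360 degrees, from -1 to 1, a list of three; "claw": the opening, from 0 (shut) to 1 (fully open). In form: [{"xyz": [x, y, z], "rotation": [wx, wy, wz], "claw": claw}, ...]. A call has 1 to 12 rows; each row is the pose to reach, as a shift and turn from the pose commanded when the call began, along the tool's axes at that moment, turning the shorter way round; what a row does not reach only later rows make up. A row lasts 1/12 s, in which the tool goes at most 41.7 mm and 7.16 degrees, less where a joint would pass 70% of its speed; a pose out of reach is approached as far as the arm can. A call with a number of a shift or a turn outside -1 to 1 is refused whole. A call with a gripper value outside its range is refused whole. The fingers move at their own pace and stop on an object; "force" is the grip in N (left out, the last holds). Time passes only in rows, so rows that repeat a pose let the fingers close. It gives the time, the measured TCP pose, the force, the opening and the grip force at its end, in the units of the state.
- arm.read_state(): the state, without advancing time (a new reading comes with each control period).
- arm.capture(name): name is "side" or "top"; returns a dict with "pixels" (420x560x3 uint8, blue, green, red), "depth" (420x560 float32, m along the optical axis (not along the pixel's ray), 0 where there is no reading), "fov_y" (degrees; the focal length in pixels is half the picture's height over the tangent of half this angle, whatever the lens; pixels are square), "cx", "cy" (the principal point, pixels), "R" (3x3) and "t" (3): a world point X has camera coordinates R X + t. Camera axes: x right, y down, z forward; pixel columns grow to the right and rows downward; lengths in m; the calibration is good to about 2 mm. A picture is of the moment at which its call begins.
- arm.hand_in(): hands the job in; it is judged then, once.
The state is a dict: "t": time; "joints": joint angles; "dq": joint speeds; "tau": joint torques, N m; "position": TCP position; "orientation": TCP orientation; "force": force on the tool from outside, world axes, zero at the start; "ft_torque": the same for the moment, N m; "finger_gap": finger opening in m; "grasp_force": force on a finger pad.
Only numpy, scipy, OpenCV 4.12 (cv2) and the standard library are available. Lean on these libraries where they do the work, as an engineer would, in place of code of your own. Each camera call takes 0.05 s, during which the arm holds its last target. There are 200 camera calls.

### The job

A fresh core is on the winder. With a fingertip, lightly press first the round key, then the long bar key, then the square key, each fully down (it stays down), and finish clear of everything. Leave the plus-shaped key alone, it drops the knife; do not pick up, tip or shift the key boxes or the things standing among them.

Things in the scene. Friction and masses are not known exactly. Their poses are not given: they have to be found in the camera images.
- round_box: loose aluminium key box with a rubber foot, 76 mm (its x) by 110 mm (its y) by 36 mm high, about 0.8 kg, standing on the table, carrying one black key (round) in the middle of its top; all four boxes look alike except for the key's shape. Origin: centre of its underside; z up
- round_key_top (a point): centre of the key's top face, which moves down with the key. Seen from above the key is a round disc, diameter 52 mm. Its top stands 12 mm above the box top (48 mm above the table) when up and 4 mm above it (40 mm above the table) when fully down
- round_key (a joint): travel of the round key in m: 0 up, 0.008 fully down at a hard stop, which must not be pushed with more than 30 N; starts between 0 and 0.001. It takes about 3 N to slide down, has no return spring and stays where it is left
- bar_box: loose aluminium key box with a rubber foot, 76 mm (its x) by 110 mm (its y) by 36 mm high, about 0.8 kg, standing on the table, carrying one black key (bar) in the middle of its top; all four boxes look alike except for the key's shape. Origin: centre of its underside; z up
- bar_key_top (a point): centre of the key's top face, which moves down with the key. Seen from above the key is a long narrow bar, 18 mm (box x) by 84 mm (box y). Its top stands 12 mm above the box top (48 mm above the table) when up and 4 mm above it (40 mm above the table) when fully down
- bar_key (a joint): travel of the bar key in m: 0 up, 0.008 fully down at a hard stop, which must not be pushed with more than 30 N; starts between 0 and 0.001. It takes about 3 N to slide down, has no return spring and stays where it is left
- square_box: loose aluminium key box with a rubber foot, 76 mm (its x) by 110 mm (its y) by 36 mm high, about 0.8 kg, standing on the table, carrying one black key (square) in the middle of its top; all four boxes look alike except for the key's shape. Origin: centre of its underside; z up
- square_key_top (a point): centre of the key's top face, which moves down with the key. Seen from above the key is a square, 50 by 50 mm. Its top stands 12 mm above the box top (48 mm above the table) when up and 4 mm above it (40 mm above the table) when fully down
- square_key (a joint): travel of the square key in m: 0 up, 0.008 fully down at a hard stop, which must not be pushed with more than 30 N; starts between 0 and 0.001. It takes about 3 N to slide down, has no return spring and stays where it is left
- plus_box: loose aluminium key box with a rubber foot, 76 mm (its x) by 110 mm (its y) by 36 mm high, about 0.8 kg, standing on the table, carrying one black key (plus) in the middle of its top; all four boxes look alike except for the key's shape. Origin: centre of its underside; z up
- plus_key_top (a point): centre of the key's top face, which moves down with the key. Seen from above the key is a plus sign, 58 mm over each pair of arms, arms 14 mm wide. Its top stands 12 mm above the box top (48 mm above the table) when up and 4 mm above it (40 mm above the table) when fully down
- plus_key (a joint): travel of the plus key in m: 0 up, 0.008 fully down at a hard stop, which must not be pushed with more than 30 N; starts between 0 and 0.001. It takes about 3 N to slide down, has no return spring and stays where it is left
- core: bystander, to be left alone: upright cardboard core, outside diameter 50, inside 40, height 90 mm, loose. Origin: centre of its underside
- tape: bystander, to be left alone: roll of clear tape lying flat, outside diameter 62, height 24 mm, loose. Origin: centre of its underside
- spool: bystander, to be left alone: white plastic thread spool standing, diameter 40, height 55 mm, loose. Origin: centre of its underside
- weight: bystander, to be left alone: steel pattern weight with a small knob, diameter 56, 0.5 kg, height 54 mm, loose. Origin: centre of its underside
- jar: bystander, to be left alone: jar, diameter 48, height 70 mm, loose. Origin: centre of its underside
- driver: bystander, to be left alone: screwdriver lying along its x axis, length 180 mm, loose. Origin: on its axis, on the table side
- block: bystander, to be left alone: wooden block 30 x 60 x 40 mm, loose. Origin: centre of its underside

How it is judged:
By the outcome, as a careful person would: the job done as asked, in the order asked, and still so for the second after the job is handed in, with the robot touching nothing.
It also fails if it takes over 64 s, if anything falls off the work surface, if the arm or the gripper's body presses on something with over 40 N, if the wrist force passes 120 N, or if a joint passes its speed limit or range.

## Working session

There is one attempt and no reset: what is moved stays moved. The work goes in short steps, Python scripts to look and compute and a tool call to move; the robot and the scene stay as the last step left them, time stands still between calls to the robot, and variables do not carry over. Pictures are saved under pics/ and viewed, at most 10 in all, crops included, and the job is handed in when it is done.

Besides the shell and the picture viewer there is one more tool, called by a JSON object that holds its "fn" and its "kwargs", one argument or row to a line. move_arm: Moves the arm, as the interface text tells. Shift numbers are shares of 0.5 m and turn numbers shares of 360 degrees, none past 1 either way. Its arguments: {"type":"object","properties":{"targets":{"type":"array"},"force":{"type":"number"}},"required":["targets"]}

```bash
mkdir -p pics; python3 - <<'E'
from plant import arm
import cv2,numpy as np,pickle
d={n:arm.capture(n) for n in("top","side")}
pickle.dump(d,open("c.pkl","wb"))
for n in d:
    cv2.imwrite(f"pics/{n}0.png",d[n]["pixels"]);c=d[n]
    print(n,c["fov_y"],c["cx"],c["cy"],(-c["R"].T@c["t"]).round(3),c["R"].round(3).tolist())
print(arm.read_state(),arm.grasp_offset)
E
```

```text
top 45.35092619652408 275.62174032210834 210.25958602428028 [0.355 0.01  1.317] [[-0.001, -1.0, 0.012], [-0.986, -0.001, -0.166], [0.166, -0.012, -0.986]]
side 57.38611343774949 276.9870351963661 210.87298229247364 [0.376 0.636 0.844] [[-0.963, -0.269, 0.008], [-0.209, 0.73, -0.65], [0.169, -0.628, -0.76]]
{'t': 0.1, 'joints': array([ 1.26331356e+00,  9.18129585e-02,  1.23181967e+00,  6.73226500e-06,
        1.81977083e+00, -5.67090264e-02]), 'dq': array([ 0.0002685 , -0.00305469, -0.00399326, -0.00128659, -0.00018784,
        0.00059573]), 'tau': array([ 2.44753472e-03, -4.60217750e+01, -4.19219184e+01, -8.36613117e-05,
        1.06526638e-02, -3.98691282e-05]), 'position': array([0.14881921, 0.58098637, 0.23021572]), 'orientation': array([ 1.25057704e-01,  9.92149057e-01, -8.89841270e-04, -1.67169453e-04]), 'force': array([-0.10283654,  0.10738558, -0.37787073]), 'ft_torque': array([-0.00464521, -0.00135371,  0.0167205 ]), 'grasp_force': 0.0, 'finger_gap': 0.0854721861660755} 0.0187
```

View pics/top0.png

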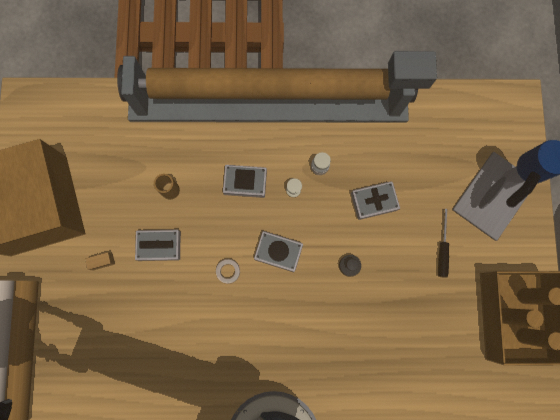

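View pics/side0.png

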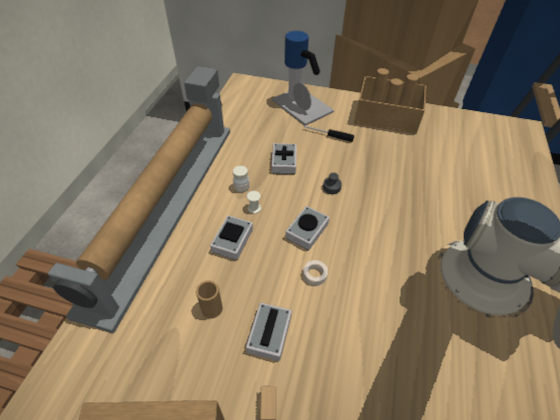

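The top view shows the square key at about (245,180), round at (279,250), bar at (157,244) and plus at (377,199). In the side view they are at about (232,232), (308,222), (270,327) and (284,154).

```bash
cat > m.py <<'E'
import cv2,numpy as np
SEED={"top":dict(round=(279,250),bar=(157,244),square=(245,180),plus=(377,199)),
"side":dict(round=(308,222),bar=(270,327),square=(232,232),plus=(284,154))}
def ray(c,u,v,z):
    f=210/np.tan(np.radians(c["fov_y"]/2))
    d=c["R"].T@np.array([(u-c["cx"])/f,(v-c["cy"])/f,1]);o=-c["R"].T@c["t"]
    return o+d*(z-o[2])/d[2]
def measure(c,n,th=45):
    g=c["pixels"].max(2); m=(g<th).astype(np.uint8)
    _,L,S,C=cv2.connectedComponentsWithStats(m,connectivity=4)
    for k,(u,v) in SEED[n].items():
        w=L[v-4:v+5,u-4:u+5];w=w[w>0]
        if not len(w): print(n,k,"none",g[v,u]);continue
        i=np.bincount(w).argmax()
        ys,xs=np.where(L==i)
        dd=np.median(c["depth"][ys,xs])
        f=210/np.tan(np.radians(c["fov_y"]/2));a,b=C[i]
        P=c["R"].T@(np.array([(a-c["cx"])/f,(b-c["cy"])/f,1])*dd-c["t"])
        pts=np.array([ray(c,x,y,.048)[:2] for x,y in zip(xs,ys)],np.float32)
        r=cv2.minAreaRect(pts)
        print(n,k,C[i].round(1),S[i,4],"plane",ray(c,a,b,.048).round(4),"depth",P.round(4),"size",np.round(r[1],3),"ang",round(r[2],1))
E
python3 - <<'E'
import pickle;from m import *
d=pickle.load(open("c.pkl","rb"))
for n in d: measure(d[n],n)
# obstacles: heights map in area
c=d["top"];f=210/np.tan(np.radians(c["fov_y"]/2))
for nm,(u,v) in dict(core=(167,184),tape=(228,271),spool=(294,187),jar=(321,163),weight=(350,265)).items():
    print(nm,ray(c,u,v,.05).round(3))
E
```

```text
top round none 57
top bar none 53
top square none 52
top plus none 49
side round [307.6 222.2] 234 plane [ 0.4635 -0.0058  0.048 ] depth [ 0.4635 -0.0062  0.0475] size [0.046 0.052] ang 13.5
side bar [268.7 327.5] 285 plane [0.4804 0.3033 0.048 ] depth [0.4805 0.3029 0.0471] size [0.017 0.084] ang 1.1
side square [231.1 232. ] 299 plane [0.648 0.081 0.048] depth [0.6482 0.0805 0.0474] size [0.052 0.049] ang 86.1
side plus [284.1 153. ] 109 plane [ 0.5951 -0.2576  0.048 ] depth [ 0.5962 -0.2618  0.0442] size [0.05  0.047] ang 56.9
core [0.637 0.273 0.05 ]
tape [0.415 0.113 0.05 ]
spool [ 0.63  -0.053  0.05 ]
jar [ 0.694 -0.124  0.05 ]
weight [ 0.429 -0.193  0.05 ]
```

```bash
cat >> m.py <<'E'
def go(s,*pts):
    from scipy.spatial.transform import Rotation as R
    r=R.from_quat(s["orientation"])
    print("at",s["position"].round(4),"F",s["force"].round(1),"t",s["t"])
    for p in pts: print(p,"->",(r.inv().apply(np.array(p)-s["position"])/.5).round(4))
E
python3 - <<'E'
import pickle;from m import *
from plant import arm
d=pickle.load(open("c.pkl","rb"))
measure(d["top"],"top",70)
go(arm.read_state(),(.3,.3,.18),(.4635,-.006,.15),(.4635,-.006,.07))
E
```

```text
top round [278.1 250.5] 328 plane [ 0.4661 -0.0121  0.048 ] depth [ 0.4662 -0.0121  0.0472] size [0.048 0.051] ang 0.0
top bar [155.7 244. ] 243 plane [0.4825 0.2971 0.048 ] depth [0.4826 0.2973 0.0472] size [0.019 0.083] ang 2.4
top square [244.1 178.9] 381 plane [0.6512 0.0756 0.048 ] depth [0.6513 0.0756 0.0475] size [0.051 0.051] ang 85.6
top plus [376.3 198.5] 241 plane [ 0.6002 -0.2653  0.048 ] depth [ 0.6005 -0.2657  0.0463] size [0.049 0.048] ang 60.5
at [0.1488 0.581  0.2302] F [-0.1  0.1 -0.4] t 0.1
(0.3, 0.3, 0.18) -> [-0.4324 -0.4692  0.1012]
(0.4635, -0.006, 0.15) -> [-0.901  -0.9808  0.1621]
(0.4635, -0.006, 0.07) -> [-0.901  -0.9805  0.3221]
```

{"fn": "move_arm", "kwargs": {
  "targets": [
    {"xyz": [-0.904, -0.986, 0.16], "rotation": [0, 0, 0], "claw": 0},
    {"xyz": [-0.904, -0.986, 0.16], "rotation": [0, 0, 0], "claw": 0},
    {"xyz": [-0.904, -0.986, 0.16], "rotation": [0, 0, 0], "claw": 0},
    {"xyz": [-0.904, -0.986, 0.16], "rotation": [0, 0, 0], "claw": 0},
    {"xyz": [-0.904, -0.986, 0.16], "rotation": [0, 0, 0], "claw": 0},
    {"xyz": [-0.904, -0.986, 0.16], "rotation": [0, 0, 0], "claw": 0},
    {"xyz": [-0.904, -0.986, 0.16], "rotation": [0, 0, 0], "claw": 0},
    {"xyz": [-0.904, -0.986, 0.16], "rotation": [0, 0, 0], "claw": 0},
    {"xyz": [-0.904, -0.986, 0.16], "rotation": [0, 0, 0], "claw": 0},
    {"xyz": [-0.904, -0.986, 0.16], "rotation": [0, 0, 0], "claw": 0},
    {"xyz": [-0.904, -0.986, 0.16], "rotation": [0, 0, 0], "claw": 0},
    {"xyz": [-0.904, -0.986, 0.16], "rotation": [0, 0, 0], "claw": 0}
  ]
}}

```text
t: 1.1
position: [0.3834, 0.1415, 0.1715]
orientation: [0.125, 0.992, 0.0, 0.0]
force: [-0.1, 1.2, -0.0]
finger_gap: -0.0
grasp_force: 0.0
```

```bash
python3 - <<'E'
from m import *
from plant import arm
go(arm.read_state(),(.465,-.009,.15))
E
```

```text
at [0.3834 0.1415 0.1715] F [-0.1  1.2 -0. ] t 1.1
(0.465, -0.009, 0.15) -> [-0.2328 -0.2512  0.043 ]
```

{"fn": "move_arm", "kwargs": {
  "targets": [
    {"xyz": [-0.233, -0.251, 0.043], "rotation": [0, 0, 0], "claw": 0},
    {"xyz": [-0.233, -0.251, 0.043], "rotation": [0, 0, 0], "claw": 0},
    {"xyz": [-0.233, -0.251, 0.043], "rotation": [0, 0, 0], "claw": 0},
    {"xyz": [-0.233, -0.251, 0.043], "rotation": [0, 0, 0], "claw": 0},
    {"xyz": [-0.233, -0.251, 0.043], "rotation": [0, 0, 0], "claw": 0},
    {"xyz": [-0.233, -0.251, 0.043], "rotation": [0, 0, 0], "claw": 0},
    {"xyz": [-0.233, -0.251, 0.043], "rotation": [0, 0, 0], "claw": 0},
    {"xyz": [-0.233, -0.251, 0.043], "rotation": [0, 0, 0], "claw": 0},
    {"xyz": [-0.233, -0.251, 0.043], "rotation": [0, 0, 0], "claw": 0}
  ]
}}

```text
t: 1.85
position: [0.4645, -0.0057, 0.1508]
orientation: [0.124, 0.992, 0.0, 0.0]
force: [0.1, -1.1, 1.1]
finger_gap: 0.0
grasp_force: 0.0
```

```bash
python3 - <<'E'
from m import *
from plant import arm
go(arm.read_state(),(.465,-.009,.06))
E
```

```text
at [ 0.4645 -0.0057  0.1508] F [ 0.1 -1.1  1.1] t 1.85
(0.465, -0.009, 0.06) -> [-0.0025 -0.0063  0.1815]
```

Down to z = 0.055, just above the key, then settle.

{"fn": "move_arm", "kwargs": {
  "targets": [
    {"xyz": [-0.002, -0.005, 0.06], "rotation": [0, 0, 0], "claw": 0},
    {"xyz": [-0.002, -0.005, 0.12], "rotation": [0, 0, 0], "claw": 0},
    {"xyz": [-0.002, -0.005, 0.16], "rotation": [0, 0, 0], "claw": 0},
    {"xyz": [-0.002, -0.005, 0.18], "rotation": [0, 0, 0], "claw": 0},
    {"xyz": [-0.002, -0.005, 0.19], "rotation": [0, 0, 0], "claw": 0},
    {"xyz": [-0.002, -0.005, 0.19], "rotation": [0, 0, 0], "claw": 0},
    {"xyz": [-0.002, -0.005, 0.19], "rotation": [0, 0, 0], "claw": 0},
    {"xyz": [-0.002, -0.005, 0.19], "rotation": [0, 0, 0], "claw": 0}
  ]
}}

```text
t: 2.52
position: [0.4662, -0.0095, 0.0573]
orientation: [0.125, 0.992, 0.0, 0.002]
force: [-0.2, -0.7, 0.3]
finger_gap: -0.0002
grasp_force: 0.0
```

{"fn": "move_arm", "kwargs": {
  "targets": [
    {"xyz": [0, 0, 0.003], "rotation": [0, 0, 0], "claw": 0},
    {"xyz": [0, 0, 0.006], "rotation": [0, 0, 0], "claw": 0},
    {"xyz": [0, 0, 0.009], "rotation": [0, 0, 0], "claw": 0},
    {"xyz": [0, 0, 0.012], "rotation": [0, 0, 0], "claw": 0},
    {"xyz": [0, 0, 0.015], "rotation": [0, 0, 0], "claw": 0},
    {"xyz": [0, 0, 0.018], "rotation": [0, 0, 0], "claw": 0},
    {"xyz": [0, 0, 0.021], "rotation": [0, 0, 0], "claw": 0},
    {"xyz": [0, 0, 0.024], "rotation": [0, 0, 0], "claw": 0},
    {"xyz": [0, 0, 0.024], "rotation": [0, 0, 0], "claw": 0},
    {"xyz": [0, 0, 0.024], "rotation": [0, 0, 0], "claw": 0}
  ]
}}

```text
t: 3.35
position: [0.4652, -0.0097, 0.0432]
orientation: [0.125, 0.992, -0.0, -0.0]
force: [-0.7, -0.4, 0.9]
finger_gap: -0.0002
grasp_force: 0.4
```

{"fn": "move_arm", "kwargs": {
  "targets": [
    {"xyz": [0, 0, 0.001], "rotation": [0, 0, 0], "claw": 0},
    {"xyz": [0, 0, 0.002], "rotation": [0, 0, 0], "claw": 0},
    {"xyz": [0, 0, 0.003], "rotation": [0, 0, 0], "claw": 0},
    {"xyz": [0, 0, 0.004], "rotation": [0, 0, 0], "claw": 0},
    {"xyz": [0, 0, 0.005], "rotation": [0, 0, 0], "claw": 0},
    {"xyz": [0, 0, 0.006], "rotation": [0, 0, 0], "claw": 0},
    {"xyz": [0, 0, 0.006], "rotation": [0, 0, 0], "claw": 0}
  ]
}}

```text
t: 3.93
position: [0.4651, -0.0097, 0.0403]
orientation: [0.125, 0.992, -0.0, -0.0]
force: [0.3, -1.0, 2.3]
finger_gap: -0.0002
grasp_force: 1.1
```

{"fn": "move_arm", "kwargs": {
  "targets": [
    {"xyz": [0, 0, 0.0005], "rotation": [0, 0, 0], "claw": 0},
    {"xyz": [0, 0, 0.001], "rotation": [0, 0, 0], "claw": 0},
    {"xyz": [0, 0, 0.001], "rotation": [0, 0, 0], "claw": 0},
    {"xyz": [0, 0, 0.001], "rotation": [0, 0, 0], "claw": 0}
  ]
}}

```text
t: 4.27
position: [0.4652, -0.0097, 0.04]
orientation: [0.125, 0.992, -0.0, 0.0]
force: [-2.0, -0.3, 3.7]
finger_gap: -0.0001
grasp_force: 1.9
```

{"fn": "move_arm", "kwargs": {
  "targets": [
    {"xyz": [0, 0, 0.0005], "rotation": [0, 0, 0], "claw": 0},
    {"xyz": [0, 0, 0.001], "rotation": [0, 0, 0], "claw": 0},
    {"xyz": [0, 0, 0.001], "rotation": [0, 0, 0], "claw": 0},
    {"xyz": [0, 0, 0.001], "rotation": [0, 0, 0], "claw": 0}
  ]
}}

```text
t: 4.6
position: [0.4652, -0.0097, 0.04]
orientation: [0.125, 0.992, -0.0, 0.0]
force: [-2.5, -0.6, 6.6]
finger_gap: -0.0001
grasp_force: 3.3
```

{"fn": "move_arm", "kwargs": {
  "targets": [
    {"xyz": [0, 0, -0.02], "rotation": [0, 0, 0], "claw": 0},
    {"xyz": [0, 0, -0.08], "rotation": [0, 0, 0], "claw": 0},
    {"xyz": [0, 0, -0.16], "rotation": [0, 0, 0], "claw": 0},
    {"xyz": [0, 0, -0.16], "rotation": [0, 0, 0], "claw": 0},
    {"xyz": [0, 0, -0.16], "rotation": [0, 0, 0], "claw": 0},
    {"xyz": [0, 0, -0.16], "rotation": [0, 0, 0], "claw": 0}
  ]
}}

```text
t: 5.1
position: [0.4652, -0.0096, 0.1193]
orientation: [0.125, 0.992, 0.0, 0.0]
force: [0.3, -0.5, -0.2]
finger_gap: -0.0002
grasp_force: 0.0
```

```bash
python3 - <<'E'
from m import *
from plant import arm
go(arm.read_state(),(.4815,.300,.115))
E
```

```text
at [ 0.4652 -0.0096  0.1193] F [ 0.3 -0.5 -0.2] t 5.1
(0.4815, 0.3, 0.115) -> [0.122  0.6079 0.0087]
```

{"fn": "move_arm", "kwargs": {
  "targets": [
    {"xyz": [0.122, 0.608, 0.01], "rotation": [0, 0, 0], "claw": 0},
    {"xyz": [0.122, 0.608, 0.01], "rotation": [0, 0, 0], "claw": 0},
    {"xyz": [0.122, 0.608, 0.01], "rotation": [0, 0, 0], "claw": 0},
    {"xyz": [0.122, 0.608, 0.01], "rotation": [0, 0, 0], "claw": 0},
    {"xyz": [0.122, 0.608, 0.01], "rotation": [0, 0, 0], "claw": 0},
    {"xyz": [0.122, 0.608, 0.01], "rotation": [0, 0, 0], "claw": 0},
    {"xyz": [0.122, 0.608, 0.01], "rotation": [0, 0, 0], "claw": 0},
    {"xyz": [0.122, 0.608, 0.01], "rotation": [0, 0, 0], "claw": 0},
    {"xyz": [0.122, 0.608, 0.01], "rotation": [0, 0, 0], "claw": 0},
    {"xyz": [0.122, 0.608, 0.01], "rotation": [0, 0, 0], "claw": 0},
    {"xyz": [0.122, 0.608, 0.01], "rotation": [0, 0, 0], "claw": 0},
    {"xyz": [0.122, 0.608, 0.01], "rotation": [0, 0, 0], "claw": 0}
  ]
}}

```text
t: 6.1
position: [0.4814, 0.2986, 0.1137]
orientation: [0.126, 0.992, -0.001, -0.0]
force: [-0.1, -0.2, 0.8]
finger_gap: -0.0001
grasp_force: 0.0
```

```bash
python3 - <<'E'
from m import *
from plant import arm
go(arm.read_state(),(.4815,.300,.055))
c=arm.capture("top");cv2.imwrite("pics/top1.png",cv2.resize(c["pixels"][140:300,120:400],None,fx=2,fy=2))
measure(c,"top",70)
E
```

```text
at [0.4814 0.2986 0.1137] F [-0.1 -0.2  0.8] t 6.1
(0.4815, 0.3, 0.055) -> [0.0004 0.0028 0.1173]
top round [278.1 250.6] 314 plane [ 0.4657 -0.0121  0.048 ] depth [ 0.4664 -0.0123  0.0391] size [0.048 0.048] ang 44.8
top bar [147.5 219.9] 685 plane [0.5439 0.3201 0.048 ] depth [0.4848 0.2231 0.4452] size [0.209 0.058] ang 46.9
top square [244.  178.9] 377 plane [0.6514 0.0758 0.048 ] depth [0.6516 0.0758 0.0472] size [0.051 0.051] ang 85.6
top plus [376.2 198.5] 235 plane [ 0.6002 -0.2651  0.048 ] depth [ 0.6005 -0.2654  0.0467] size [0.048 0.048] ang 58.2
```

View pics/top1.png

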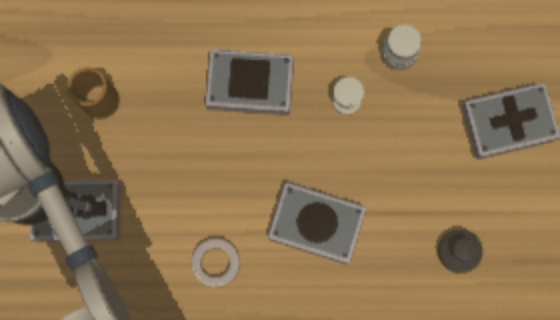

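Round key top now reads 0.039 m, so it is fully down with its box unmoved. The crop shows the gripper over the bar box at about (75,210).

{"fn": "move_arm", "kwargs": {
  "targets": [
    {"xyz": [0, 0.002, 0.04], "rotation": [0, 0, 0], "claw": 0},
    {"xyz": [0, 0.002, 0.08], "rotation": [0, 0, 0], "claw": 0},
    {"xyz": [0, 0.002, 0.11], "rotation": [0, 0, 0], "claw": 0},
    {"xyz": [0, 0.002, 0.12], "rotation": [0, 0, 0], "claw": 0},
    {"xyz": [0, 0.002, 0.123], "rotation": [0, 0, 0], "claw": 0},
    {"xyz": [0, 0.002, 0.126], "rotation": [0, 0, 0], "claw": 0},
    {"xyz": [0, 0.002, 0.129], "rotation": [0, 0, 0], "claw": 0},
    {"xyz": [0, 0.002, 0.132], "rotation": [0, 0, 0], "claw": 0},
    {"xyz": [0, 0.002, 0.135], "rotation": [0, 0, 0], "claw": 0},
    {"xyz": [0, 0.002, 0.138], "rotation": [0, 0, 0], "claw": 0},
    {"xyz": [0, 0.002, 0.14], "rotation": [0, 0, 0], "claw": 0},
    {"xyz": [0, 0.002, 0.14], "rotation": [0, 0, 0], "claw": 0}
  ]
}}

```text
t: 7.15
position: [0.4823, 0.3012, 0.045]
orientation: [0.125, 0.992, 0.0, 0.001]
force: [0.9, 0.3, 2.0]
finger_gap: 0.0002
grasp_force: 1.2
```

{"fn": "move_arm", "kwargs": {
  "targets": [
    {"xyz": [0, 0, 0.002], "rotation": [0, 0, 0], "claw": 0},
    {"xyz": [0, 0, 0.004], "rotation": [0, 0, 0], "claw": 0},
    {"xyz": [0, 0, 0.006], "rotation": [0, 0, 0], "claw": 0},
    {"xyz": [0, 0, 0.007], "rotation": [0, 0, 0], "claw": 0},
    {"xyz": [0, 0, 0.008], "rotation": [0, 0, 0], "claw": 0},
    {"xyz": [0, 0, 0.009], "rotation": [0, 0, 0], "claw": 0},
    {"xyz": [0, 0, 0.01], "rotation": [0, 0, 0], "claw": 0},
    {"xyz": [0, 0, 0.01], "rotation": [0, 0, 0], "claw": 0},
    {"xyz": [0, 0, 0.01], "rotation": [0, 0, 0], "claw": 0}
  ]
}}

```text
t: 7.9
position: [0.482, 0.3011, 0.04]
orientation: [0.125, 0.992, 0.0, 0.0]
force: [1.0, 0.5, 5.3]
finger_gap: -0.0002
grasp_force: 2.6
```

{"fn": "move_arm", "kwargs": {
  "targets": [
    {"xyz": [0, 0, 0.0005], "rotation": [0, 0, 0], "claw": 0},
    {"xyz": [0, 0, 0.001], "rotation": [0, 0, 0], "claw": 0},
    {"xyz": [0, 0, 0.001], "rotation": [0, 0, 0], "claw": 0},
    {"xyz": [0, 0, 0.001], "rotation": [0, 0, 0], "claw": 0}
  ]
}}

```text
t: 8.23
position: [0.482, 0.3011, 0.04]
orientation: [0.125, 0.992, 0.0, 0.0]
force: [0.1, -0.9, 7.3]
finger_gap: 0.0001
grasp_force: 3.7
```

{"fn": "move_arm", "kwargs": {
  "targets": [
    {"xyz": [0, 0, -0.02], "rotation": [0, 0, 0], "claw": 0},
    {"xyz": [0, 0, -0.08], "rotation": [0, 0, 0], "claw": 0},
    {"xyz": [0, 0, -0.16], "rotation": [0, 0, 0], "claw": 0},
    {"xyz": [0, 0, -0.16], "rotation": [0, 0, 0], "claw": 0},
    {"xyz": [0, 0, -0.16], "rotation": [0, 0, 0], "claw": 0},
    {"xyz": [0, 0, -0.16], "rotation": [0, 0, 0], "claw": 0}
  ]
}}

```text
t: 8.73
position: [0.4813, 0.3008, 0.1186]
orientation: [0.125, 0.992, -0.0, -0.0]
force: [-0.0, -0.4, -0.9]
finger_gap: 0.0003
grasp_force: 0.0
```

```bash
python3 - <<'E'
from m import *
from plant import arm
go(arm.read_state(),(.6495,.078,.115))
E
```

```text
at [0.4813 0.3008 0.1186] F [-0.  -0.4 -0.9] t 8.7333
(0.6495, 0.078, 0.115) -> [-0.4364 -0.3482  0.007 ]
```

{"fn": "move_arm", "kwargs": {
  "targets": [
    {"xyz": [-0.436, -0.348, 0.007], "rotation": [0, 0, 0], "claw": 0},
    {"xyz": [-0.436, -0.348, 0.007], "rotation": [0, 0, 0], "claw": 0},
    {"xyz": [-0.436, -0.348, 0.007], "rotation": [0, 0, 0], "claw": 0},
    {"xyz": [-0.436, -0.348, 0.007], "rotation": [0, 0, 0], "claw": 0},
    {"xyz": [-0.436, -0.348, 0.007], "rotation": [0, 0, 0], "claw": 0},
    {"xyz": [-0.436, -0.348, 0.007], "rotation": [0, 0, 0], "claw": 0},
    {"xyz": [-0.436, -0.348, 0.007], "rotation": [0, 0, 0], "claw": 0},
    {"xyz": [-0.436, -0.348, 0.007], "rotation": [0, 0, 0], "claw": 0},
    {"xyz": [-0.436, -0.348, 0.007], "rotation": [0, 0, 0], "claw": 0},
    {"xyz": [-0.436, -0.348, 0.007], "rotation": [0, 0, 0], "claw": 0},
    {"xyz": [-0.436, -0.348, 0.007], "rotation": [0, 0, 0], "claw": 0},
    {"xyz": [-0.436, -0.348, 0.007], "rotation": [0, 0, 0], "claw": 0}
  ]
}}

```text
t: 9.73
position: [0.6489, 0.0797, 0.1152]
orientation: [0.124, 0.992, 0.0, -0.0]
force: [-0.6, 1.3, -0.4]
finger_gap: -0.0001
grasp_force: 0.0
```

```bash
python3 - <<'E'
from m import *
from plant import arm
go(arm.read_state(),(.6495,.078,.045))
for n in("top","side"): measure(arm.capture(n),n,70 if n=="top" else 45)
E
```

```text
at [0.6489 0.0797 0.1152] F [-0.6  1.3 -0.4] t 9.7333
(0.6495, 0.078, 0.045) -> [-0.002  -0.003   0.1403]
top round [278.1 250.6] 316 plane [ 0.4657 -0.012   0.048 ] depth [ 0.4665 -0.0122  0.039 ] size [0.048 0.048] ang 44.8
top bar [156.4 244.2] 224 plane [0.4821 0.2953 0.048 ] depth [0.4829 0.2972 0.0396] size [0.017 0.081] ang 2.0
top square [240.9 173.2] 684 plane [0.6664 0.084  0.048 ] depth [0.6302 0.0754 0.1956] size [0.109 0.117] ang 0.1
top plus [376.2 198.4] 240 plane [ 0.6003 -0.2653  0.048 ] depth [ 0.6005 -0.2656  0.0467] size [0.049 0.048] ang 60.5
side round [307.5 223.1] 198 plane [ 0.463  -0.0028  0.048 ] depth [ 0.4639 -0.0092  0.0401] size [0.046 0.044] ang 16.0
side bar [268.8 328.2] 254 plane [0.4798 0.3049 0.048 ] depth [0.481  0.3009 0.0385] size [0.016 0.081] ang 1.1
side square [230.9 231.9] 312 plane [0.6485 0.0808 0.048 ] depth [0.649  0.0799 0.0467] size [0.053 0.052] ang 85.9
side plus [284.1 153. ] 108 plane [ 0.5954 -0.2576  0.048 ] depth [ 0.5965 -0.262   0.0441] size [0.049 0.046] ang 60.2
```

Both are down. Now the square key.

{"fn": "move_arm", "kwargs": {
  "targets": [
    {"xyz": [-0.001, 0, 0.04], "rotation": [0, 0, 0], "claw": 0},
    {"xyz": [-0.001, 0, 0.08], "rotation": [0, 0, 0], "claw": 0},
    {"xyz": [-0.001, 0, 0.11], "rotation": [0, 0, 0], "claw": 0},
    {"xyz": [-0.001, 0, 0.12], "rotation": [0, 0, 0], "claw": 0},
    {"xyz": [-0.001, 0, 0.123], "rotation": [0, 0, 0], "claw": 0},
    {"xyz": [-0.001, 0, 0.126], "rotation": [0, 0, 0], "claw": 0},
    {"xyz": [-0.001, 0, 0.129], "rotation": [0, 0, 0], "claw": 0},
    {"xyz": [-0.001, 0, 0.132], "rotation": [0, 0, 0], "claw": 0},
    {"xyz": [-0.001, 0, 0.135], "rotation": [0, 0, 0], "claw": 0},
    {"xyz": [-0.001, 0, 0.138], "rotation": [0, 0, 0], "claw": 0},
    {"xyz": [-0.001, 0, 0.14], "rotation": [0, 0, 0], "claw": 0},
    {"xyz": [-0.001, 0, 0.14], "rotation": [0, 0, 0], "claw": 0}
  ]
}}

```text
t: 10.83
position: [0.6507, 0.0782, 0.046]
orientation: [0.125, 0.992, 0.0, 0.001]
force: [0.4, -0.3, 1.2]
finger_gap: -0.0004
grasp_force: 1.1
```

{"fn": "move_arm", "kwargs": {
  "targets": [
    {"xyz": [0, 0, 0.002], "rotation": [0, 0, 0], "claw": 0},
    {"xyz": [0, 0, 0.004], "rotation": [0, 0, 0], "claw": 0},
    {"xyz": [0, 0, 0.006], "rotation": [0, 0, 0], "claw": 0},
    {"xyz": [0, 0, 0.008], "rotation": [0, 0, 0], "claw": 0},
    {"xyz": [0, 0, 0.009], "rotation": [0, 0, 0], "claw": 0},
    {"xyz": [0, 0, 0.01], "rotation": [0, 0, 0], "claw": 0},
    {"xyz": [0, 0, 0.011], "rotation": [0, 0, 0], "claw": 0},
    {"xyz": [0, 0, 0.012], "rotation": [0, 0, 0], "claw": 0},
    {"xyz": [0, 0, 0.012], "rotation": [0, 0, 0], "claw": 0},
    {"xyz": [0, 0, 0.012], "rotation": [0, 0, 0], "claw": 0}
  ]
}}

```text
t: 11.67
position: [0.6506, 0.0782, 0.0401]
orientation: [0.125, 0.992, 0.0, 0.0]
force: [1.4, 0.2, 5.0]
finger_gap: 0.0001
grasp_force: 2.6
```

{"fn": "move_arm", "kwargs": {
  "targets": [
    {"xyz": [0, 0, 0.0005], "rotation": [0, 0, 0], "claw": 0},
    {"xyz": [0, 0, 0.001], "rotation": [0, 0, 0], "claw": 0},
    {"xyz": [0, 0, 0.001], "rotation": [0, 0, 0], "claw": 0},
    {"xyz": [0, 0, 0.001], "rotation": [0, 0, 0], "claw": 0}
  ]
}}

```text
t: 12.0
position: [0.6506, 0.0782, 0.0401]
orientation: [0.125, 0.992, 0.0, 0.001]
force: [0.5, 0.5, 7.0]
finger_gap: 0.0001
grasp_force: 3.5
```

{"fn": "move_arm", "kwargs": {
  "targets": [
    {"xyz": [0, 0, -0.02], "rotation": [0, 0, 0], "claw": 0},
    {"xyz": [0, 0, -0.08], "rotation": [0, 0, 0], "claw": 0},
    {"xyz": [0, 0, -0.16], "rotation": [0, 0, 0], "claw": 0},
    {"xyz": [0, 0, -0.24], "rotation": [0, 0, 0], "claw": 0},
    {"xyz": [0.25, 0, -0.24], "rotation": [0, 0, 0], "claw": 0},
    {"xyz": [0.25, 0, -0.24], "rotation": [0, 0, 0], "claw": 0},
    {"xyz": [0.25, 0, -0.24], "rotation": [0, 0, 0], "claw": 0},
    {"xyz": [0.25, 0, -0.24], "rotation": [0, 0, 0], "claw": 0},
    {"xyz": [0.25, 0, -0.24], "rotation": [0, 0, 0], "claw": 0},
    {"xyz": [0.25, 0, -0.24], "rotation": [0, 0, 0], "claw": 0},
    {"xyz": [0.25, 0, -0.24], "rotation": [0, 0, 0], "claw": 0}
  ]
}}

```text
t: 12.92
position: [0.5299, 0.1089, 0.1592]
orientation: [0.125, 0.992, -0.0, 0.0]
force: [0.4, 0.4, 1.1]
finger_gap: -0.0002
grasp_force: 0.0
```

```bash
python3 - <<'E'
from m import *
from plant import arm
go(arm.read_state())
for n in("top","side"): 
    c=arm.capture(n);measure(c,n,70 if n=="top" else 45);cv2.imwrite(f"pics/{n}2.png",c["pixels"])
E
```

```text
at [0.5299 0.1089 0.1592] F [0.4 0.4 1.1] t 12.9167
top round [278.1 250.6] 317 plane [ 0.4657 -0.0121  0.048 ] depth [ 0.4664 -0.0122  0.0396] size [0.048 0.048] ang 44.8
top bar [156.4 244.2] 224 plane [0.4821 0.2953 0.048 ] depth [0.4829 0.2971 0.0398] size [0.017 0.081] ang 2.0
top square [249.2 181. ] 224 plane [0.6457 0.0622 0.048 ] depth [0.5378 0.0429 0.5191] size [0.104 0.026] ang 8.4
top plus [376.3 198.5] 239 plane [ 0.6001 -0.2655  0.048 ] depth [ 0.6003 -0.2658  0.0466] size [0.049 0.048] ang 60.5
side round [307.6 223.1] 197 plane [ 0.4629 -0.0028  0.048 ] depth [ 0.4638 -0.0097  0.0394] size [0.046 0.044] ang 16.0
side bar [268.8 328.1] 253 plane [0.4798 0.3047 0.048 ] depth [0.4809 0.3011 0.0392] size [0.016 0.08 ] ang 1.1
side square [231.2 233. ] 258 plane [0.6465 0.0839 0.048 ] depth [0.6492 0.0784 0.0401] size [0.047 0.046] ang 85.8
side plus none 122
```

View pics/side2.png

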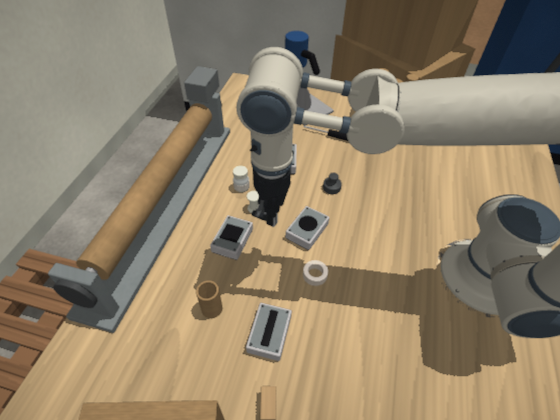

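The side view shows the round (308,223), bar (269,328) and square (231,233) keys all down, with tops at about 0.040 m. The plus key is still up, nothing else has moved, and the gripper hangs clear.

```bash
python3 -c "
from plant import arm
print(arm.hand_in())"
```

```text
the job is handed in; nothing more can be done
None
```

I pressed the round, bar and square keys fully down in that order, at no more than about 7 N at the end of each press. The plus key was not touched, the boxes and bystanders look unmoved, the gripper is clear, and the job is handed in at about 13 s.

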